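# Make up two bauble painters' kits

### The job

Make up the two painters' kits from the stock on the bench: the long tray gets the tall cup and the large bauble, and the square tray gets the wide cup, the bell and the marker. The tall cup stands inside the wide one, so draw it out first. Stand the cups, the bauble and the bell upright on the tray floors, lay the marker flat inside its tray, and leave the small bauble standing where it is.

Things in the scene. Friction and masses are not known exactly. Their poses are not given: they have to be found in the camera images.
- long_tray: Fixed shallow open cardboard tray, outside 212 x 104 mm, 14 mm high, walls 6 mm thick (inside 200 x 92 mm); its floor's upper face is 6 mm above the bench. Origin: centre of the underside, on the bench. x along its long side, y along its short side, z up.
- square_tray: Fixed shallow open cardboard tray, outside 182 x 182 mm, 14 mm high, walls 6 mm thick (inside 170 x 170 mm); its floor's upper face is 6 mm above the bench. Origin: centre of the underside, on the bench. x and y along its sides, z up.
- tall_cup: Tall narrow grey cup, 86 mm high, about 90 g, no handle: 44 mm across the foot, widening to 55 mm at 62 mm height, straight 55 mm band from there to the rim; wall 3 mm. At the start it stands loosely inside the wide cup, on its 6 mm floor, so that its top 30 mm stick out. Origin: centre of the underside, z up through the mouth.
- wide_cup: Wide low grey cup, 62 mm high, about 120 g, no handle: 54 mm across the foot, widening to 67 mm at 44 mm height, straight 67 mm band from there to the rim; wall 3.5 mm. Stands on the bench with the tall cup in it; seen from above it is the grey ring round the tall cup. Origin: centre of the underside, z up through the mouth.
- large_bauble: Green glass ball of 58 mm diameter standing upside down on its flat metal cap (24 mm across, 10 mm high), about 50 g; ball centre 37 mm and top 66 mm above the underside. It is the larger of the two round baubles. Origin: centre of the cap's underside, z up.
- small_bauble: Green glass ball of 40 mm diameter standing on its flat metal cap (20 mm across); ball centre 25.5 mm and top 45.5 mm above the underside. Not wanted in either kit. Origin: centre of the cap's underside, z up.
- bell: Green glass bell standing on its mouth, about 60 g: 60 mm across the mouth, tapering to a nearly straight neck 36 to 37 mm across between 34 and 58 mm height, metal button on top, 68 mm high overall. Origin: centre of the underside, z up.
- marker: White and grey paint marker with a square barrel, 120 mm long, 16 x 16 mm, about 30 g, lying on the bench. Origin: its middle, 8 mm above what it lies on. x along its length (towards the grey cap), z up.
Mind the look-alikes: they are no part of the job. Of the things that look like the marker, the middle-sized one is meant.

How it is judged:
At the end, for the whole second after the job is handed in: Tall cup and large bauble in the long tray, wide cup and bell in the square tray, all upright (0.15 rad) on the tray floor (underside under 11 mm); marker flat on the square tray floor (middle under 19 mm); all at rest (under 0.02 m/s); small bauble upright within 30 mm of its start (x of tall_cup in the frame of long_tray between -0.08 and 0.08 m and y of tall_cup in the frame of long_tray between -0.027 and 0.027 m and z of each of tall_cup, large_bauble in the frame of long_tray below 0.011 m and linear speed of each of tall_cup, large_bauble, wide_cup, bell, marker below 0.02 m/s and angle between each of tall_cup, large_bauble, wide_cup, bell, small_bauble's own z axis and vertical below 0.15 rad and x of large_bauble in the frame of long_tray between -0.09 and 0.09 m and y of large_bauble in the frame of long_tray between -0.036 and 0.036 m and x of wide_cup in the frame of square_tray between -0.06 and 0.06 m and y of wide_cup in the frame of square_tray between -0.06 and 0.06 m and z of each of wide_cup, bell in the frame of square_tray below 0.011 m and x of bell in the frame of square_tray between -0.062 and 0.062 m and y of bell in the frame of square_tray between -0.062 and 0.062 m and x of marker in the frame of square_tray between -0.078 and 0.078 m and y of marker in the frame of square_tray between -0.078 and 0.078 m and z of marker in the frame of square_tray below 0.019 m and angle between marker's own x axis and vertical between 1.45 and 1.69 rad and distance of small_bauble from where it was at the start of the episode below 0.03 m); the robot touches nothing.
It fails at once if the small bauble is moved more than 30 mm or knocked over (distance of small_bauble from where it was at the start of the episode above 0.03 m or angle between small_bauble's own z axis and vertical above 0.5 rad).
It also fails if it takes over 128 s, if anything falls off the work surface, if the arm or the gripper's body presses on something with over 40 N, if the wrist force passes 120 N, or if a joint passes its speed limit or range.

### The arm

A 6-joint arm with a two-finger parallel gripper is mounted at the origin on the work surface. World frame = base frame: x ahead of the robot, y to its left, z up, the work surface at z = 0. Lengths are in m, angles in rad, forces in N, time in s.
With the tool pointing down it reaches from about 0.325 to 0.775 m from the base axis. Payload 5.5 kg.
Tool frame: the origin (TCP) lies between the finger pads; the fingertips stand 8 mm ahead of it and the grasp point (between the pads) lies 11 mm behind it (tcp_to_tips is the distance from the TCP to the fingertips, in m); z points along the fingers, y is the line along which they close (so a half turn about z gives the same grasp; the last joint's range is limited). The gripper opens to 88 mm and grips with 3 to 60 N. Pads are 20 mm wide; open, the fingers measure 115 mm over their backs; the gripper's body (75 mm by 178 mm) begins 61 mm behind the grasp point.
Start: joints at [1.217, 0.091, 1.231, -0, 1.82, -0.057], TCP at [0.175, 0.574, 0.231] pointing down, gripper open.
Joint ranges: [-2.87, 2.87], [-0.86, 2.18], [0.17, 2.46], [-1.51, 4.65], [0.06, 2.69], [-2.65, 2.65]. Speed limits (rad/s): [2.57, 2.57, 3.01, 3.14, 3.14, 3.14].

### API

Orientations are given as a unit quaternion [w, x, y, z].
In Python, from bench import * gives the robot as it stands. Calls block until the motion is done:
- move_to(position, orientation): joint-space move of the TCP to a pose.
- move_l(position, speed=0.15, orientation=None): straight line of the TCP; orientation=None keeps the orientation; speed is the mean speed in m/s.
- movej(angles): joint-space move.
- gripper_open() and close(): open the fingers fully, or close them until they stop; the grip force is fixed at half the most.
- hold(seconds).
- inverse_kinematics(position, orientation): joint angles nearest the present ones, or None.
- state(): the state.
- get_image(name): name is "side" or "top"; returns a dict with "frame" (420x560x3 uint8, blue, green, red), "depth" (420x560 float32, m along the optical axis (not along the pixel's ray), 0 where there is no reading), "camera_matrix" (3x3 intrinsics, pixels), "k1" (the pictures are not rectified: a ray, as slopes to the right and down, at radius r is drawn at 1 + k1 r^2 times it, then the intrinsics apply), "view" (4x4, takes a point from world to camera coordinates). Camera axes: x right, y up, looking along -z (the intrinsics and any distortion apply to the point x, -y, -z); pixel columns grow to the right and rows downward; lengths in m; the calibration is good to about 2 mm. A picture is of the moment at which its call begins.
A pose or a line that the arm cannot do raises IKError and nothing moves.
- job_done(): hands the job in; it is judged then, once.
The state is a dict: "time": time; "joint_pos": joint angles; "dq": joint speeds; "joint_torque": joint torques, N m; "ee_pos": TCP position; "ee_rot": TCP orientation; "ft_force": force on the tool from outside, world axes, zero at the start; "moment": the same for the moment, N m; "finger_gap": finger opening in m; "finger_force": force on a finger pad.
Only numpy, scipy, OpenCV 4.12 (cv2) and the standard library are available. Lean on these libraries where they do the work, as an engineer would, in place of code of your own. Each camera call takes 0.05 s, during which the arm holds its last target. There are 200 camera calls.

## Working session

There is one attempt and no reset: what is moved stays moved. The work goes in short steps, each a Python script; the robot and the scene stay as the last script left them, time stands still between calls to the robot, and variables do not carry over. Pictures are saved under pics/ and viewed, at most 14 in all, crops included, and the job is handed in when it is done.

```bash
mkdir -p pics; ls; cat > h.py <<'E'
from bench import *
import numpy as np, cv2
def snap(n):
    d=get_image(n); return d
def P(d,u,v,z=None):
    """pixel -> world on plane z, or with depth if z None"""
    K=d["camera_matrix"]; K=np.array(K); k=d["k1"]
    u=np.atleast_1d(np.array(u,float)); v=np.atleast_1d(np.array(v,float))
    pts=np.stack([u,v],1)[:,None]
    s=cv2.undistortPoints(pts,K,np.array([k,0,0,0],float))[:,0]
    V=np.linalg.inv(np.array(d["view"])); o=V[:3,3]
    r=np.c_[s[:,0],-s[:,1],-np.ones(len(s))]
    w=r@V[:3,:3].T
    if z is None: t=d["depth"][np.clip(v.round().astype(int),0,419),np.clip(u.round().astype(int),0,559)]
    else: t=(z-o[2])/w[:,2]
    return o+w*np.asarray(t)[:,None]
E
python3 - <<'E'
from h import *
for n in("top","side"):
    d=snap(n); cv2.imwrite(f"pics/{n}0.png",d["frame"]); np.savez(f"{n}0.npz",**d)
    print(n,d["camera_matrix"],d["k1"],np.linalg.inv(d["view"])[:3].round(3))
print(state())
E
```

```text
pics
top [[523.29432675   0.         274.5200148 ]
 [  0.         523.29432675 211.06954683]
 [  0.           0.           1.        ]] -0.06453379333180123 [[-0.012  0.994 -0.112  0.403]
 [-1.    -0.013 -0.003  0.013]
 [-0.005  0.112  0.994  1.262]]
side [[455.0611769    0.         280.72209712]
 [  0.         455.0611769  208.78529867]
 [  0.           0.           1.        ]] -0.06031819766211866 [[ 0.918  0.274 -0.288  0.261]
 [-0.397  0.635 -0.662 -0.657]
 [ 0.001  0.722  0.692  0.76 ]]
{'time': 0.1, 'joint_pos': array([ 1.21728871e+00,  9.17790750e-02,  1.23169363e+00,  1.12357495e-06,
        1.81978367e+00, -5.67048799e-02]), 'dq': array([ 0.00041192, -0.00280879, -0.00326455, -0.00066815,  0.00013254,
        0.00172584]), 'joint_torque': array([ 1.86227335e-03, -4.47854984e+01, -4.07572138e+01,  7.00297253e-02,
        2.84066016e-02, -1.26325867e-04]), 'ee_pos': array([0.17540398, 0.57355133, 0.22966318]), 'ee_rot': array([-1.69959210e-04,  1.47857073e-01,  9.89008389e-01, -8.14313417e-04]), 'ft_force': array([-0.0200124 , -0.09221531, -0.36545706]), 'moment': array([-0.00717108,  0.00952378,  0.01205388]), 'finger_force': 0.0, 'finger_gap': 0.08788778152686477}
```

View pics/top0.png

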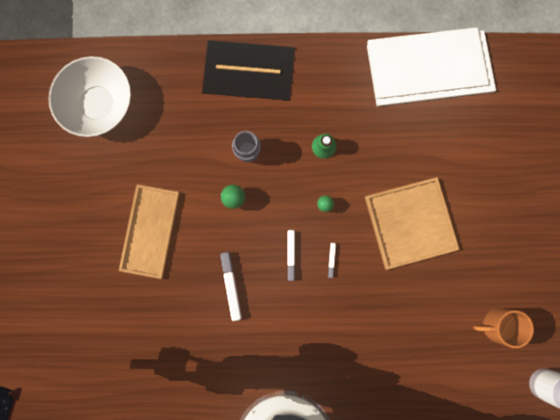

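View pics/side0.png

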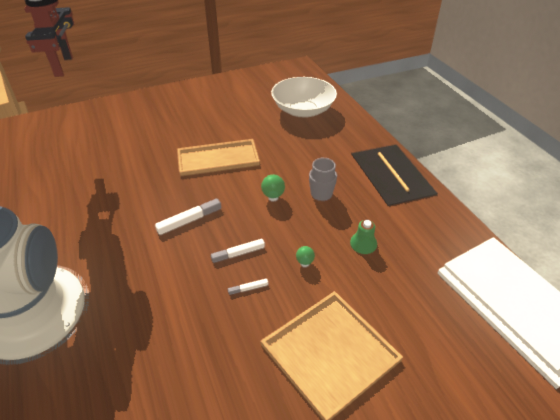

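The top view shows the nested cups at (246,146), bell at (324,146), large bauble at (232,196), small bauble at (325,204), the middle marker at (291,255), long tray at (150,232) and square tray at (412,223). The side view agrees. Next I measure each one.

```bash
cat > meas.py <<'E'
from h import *
def comps(mask,amin=30):
    n,l,s,c=cv2.connectedComponentsWithStats(mask.astype(np.uint8))
    return [(l==i,s[i],c[i]) for i in range(1,n) if s[i,4]>=amin]
if __name__=="__main__":
    for n in("top","side"):
        d=dict(np.load(f"{n}0.npz")); f=d["frame"]; hsv=cv2.cvtColor(f,cv2.COLOR_BGR2HSV).astype(int)
        H,S,V=hsv[...,0],hsv[...,1],hsv[...,2]
        vv,uu=np.mgrid[:420,:560]; W=P(d,uu.ravel(),vv.ravel()).reshape(420,560,3)
        roi=np.zeros((420,560),bool)
        if n=="top": roi[120:335,110:470]=1
        else: roi[130:415,150:405]=1
        print(n,"bench z",np.median(W[roi][:,2]))
        for m,s,c in comps(roi&(H>45)&(H<85)&(S>120)&(V>35)):
            print("green",c.round(1),s[2:],"zmax",np.percentile(W[m][:,2],98).round(4),[P(d,*c,z)[0,:2].round(4) for z in(.0255,.034,.037)], cv2.minEnclosingCircle(np.argwhere(m)[:,::-1].astype(np.float32)))
        for m,s,c in comps(roi&(S<110)&(V>60),60):
            pts=np.argwhere(m)[:,::-1]; X=P(d,pts[:,0],pts[:,1],.016 if n=="top" else .012)[:,:2]
            r=cv2.minAreaRect((X*1000).astype(np.float32)); print("grey/white",c.round(1),s[2:],"z",np.percentile(W[m][:,2],[50,98]).round(4),np.round(r[0],1),np.round(r[1],1),round(r[2],1))
        for m,s,c in comps(roi&(H>8)&(H<25)&(V>140),1500):
            pts=np.argwhere(m)[:,::-1]; X=P(d,pts[:,0],pts[:,1],.012)[:,:2]
            r=cv2.minAreaRect((X*1000).astype(np.float32)); print("tray",c.round(1),np.round(r[0],1),np.round(r[1],1),round(r[2],1))
        if n=="top":
            for nm,(u0,v0),lo,hi in(("cuprim",(246,146),.087,.099),("widerim",(246,146),.057,.067),("bellneck",(324,146),.05,.064)):
                m=(abs(uu-u0)<26)&(abs(vv-v0)<26)&(W[...,2]>lo)&(W[...,2]<hi)
                c,r=cv2.minEnclosingCircle((W[m][:,:2]*1000).astype(np.float32)); print(nm,m.sum(),np.round(c,1),round(r,1))
E
python3 meas.py
```

```text
top bench z 0.00017164455535434442
green [317.8 146.7] [ 12  21 145] zmax 0.0625 [array([ 0.697 , -0.0889]), array([ 0.695 , -0.0882]), array([ 0.6943, -0.0879])] ((320.5, 146.0), 10.012592315673828)
green [228.4 195.7] [ 15  20 187] zmax 0.0671 [array([0.5805, 0.1271]), array([0.5793, 0.1264]), array([0.5789, 0.1261])] ((228.5, 195.5), 9.617792129516602)
green [323.  202.8] [11 13 86] zmax 0.0469 [array([ 0.5603, -0.0981]), array([ 0.5593, -0.0974]), array([ 0.5589, -0.0971])] ((324.0, 203.0), 6.082862854003906)
grey/white [114.2 123.6] [13 11 85] z [0.027  0.0632] [761.6 406.3] [30.  25.4] 88.8
grey/white [245.9 145.8] [ 30  32 718] z [0.0552 0.0941] [704.8  85. ] [71.7 72.9] 62.3
grey/white [328.6 144.6] [ 16  24 199] z [0.0253 0.07  ] [ 702.7 -117. ] [55.4 32.5] 13.3
grey/white [239.1 197.2] [ 15  24 131] z [0.0519 0.0607] [578.1 105.5] [30.8 56.6] 82.1
grey/white [290.7 254.5] [  9  53 436] z [0.0141 0.0204] [437.9 -20.3] [ 19.1 123.3] 89.1
grey/white [331.5 259.6] [  9  37 234] z [0.0084 0.0154] [ 424.7 -115.9] [15.9 86. ] 83.4
grey/white [230.4 286.7] [ 22  70 783] z [0.0194 0
[... 439 characters left out ...]
[219.5 137.8] 84.0
grey/white [322.3 178.5] [  28   44 1001] z [0.0612 0.0925] [716.6 123.4] [172.2  70.1] 64.0
grey/white [272.9 189.4] [ 24  25 348] z [0.0449 0.0658] [579.  135.5] [82.6 62.2] 41.7
grey/white [187.3 216.3] [ 66  37 913] z [0.0181 0.0239] [364.9 123.8] [167.8  45.1] 9.9
grey/white [365.  238.8] [ 27  35 524] z [0.0247 0.0686] [707.4 -92.8] [107.4  57.2] 58.0
grey/white [237.7 250.2] [ 54  25 590] z [0.0133 0.0178] [435.3 -22.7] [ 31.3 122.7] 88.9
grey/white [305.2 258.9] [ 19  17 194] z [0.0307 0.0432] [ 558.7 -103.7] [43.1 39.2] 71.9
grey/white [248.2 286.1] [ 41  17 335] z [0.0084 0.0125] [ 421.1 -121.8] [20.7 83.5] 83.9
tray [269.2 275.6] [543.   12.7] [878.2 622.7] 75.3
```

Heights and sizes check out against the given dimensions: cup rim radius 27.9 mm, wide cup rim 33.5 mm, bell neck 18.4 mm, and middle marker about 120 mm. I'll fit the baubles, then draw the tall cup out.

```bash
cat >> h.py <<'E'
def quat(th):  # tool down, fingers closing along world angle th
    a=(th+np.pi/2)/2; return [0,np.cos(a),np.sin(a),0]
def best(p,th):
    q0=np.array(state()["joint_pos"]); c=[]
    for t in(th,th+np.pi):
        for s in(1,-1):
            q=inverse_kinematics(list(p),list(s*np.array(quat(t))))
            if q is not None and abs(q[5])<2.5: c.append((np.abs(np.array(q)-q0).max(),t))
    return quat(min(c)[1])
def pick(x,y,z,th,up=.13,app=.10):
    o=best([x,y,z+app],th); move_to([x,y,z+app],o); move_l([x,y,z],.2); close()
    s=state(); print("gap",s["finger_gap"],"F",s["finger_force"],s["ee_pos"].round(4))
    move_l([x,y,z+up],.2); s=state(); print("lift gap",s["finger_gap"],s["finger_force"],"t",s["time"])
def place(x,y,z,th,down=.10,up=.10):
    o=best([x,y,z+down],th); move_to([x,y,z+down],o); move_l([x,y,z+.02],.25); move_l([x,y,z],.05)
    s=state(); print("place",s["ee_pos"].round(4),s["ft_force"].round(1),s["finger_gap"]); gripper_open()
    move_l([x,y,z+up],.25); print("t",state()["time"])
def loc(c,ang,a,b):
    return c[0]+a*np.cos(ang)-b*np.sin(ang), c[1]+a*np.sin(ang)+b*np.cos(ang)
LT=(.5004,.3227),np.deg2rad(-10.9)
ST=(.5121,-.3104),np.deg2rad(14.2)
E
python3 - <<'E'
from h import *
from scipy.optimize import least_squares
for n,B in(("top",[(232,196),(325,204)]),("side",[(273,187),(305,256)])):
    d=dict(np.load(n+"0.npz")); vv,uu=np.mgrid[:420,:560]; W=P(d,uu.ravel(),vv.ravel()).reshape(420,560,3)
    for (u,v),r,h in zip(B,(.029,.020),(.037,.0255)):
        m=(abs(uu-u)<18)&(abs(vv-v)<18)&(W[...,2]>h); X=W[m]
        s=least_squares(lambda c:np.linalg.norm(X-c,axis=1)-r,X.mean(0)-[0,0,r/2],loss="soft_l1",f_scale=.001); print(n,s.x.round(4),m.sum(),np.sqrt(np.mean(s.fun**2)))
pick(.693,.0828,.074,np.pi/2)
d=snap("side"); cv2.imwrite("pics/side1.png",d["frame"])
E
```

```text
top [0.5763 0.1165 0.0362] 466 0.1257167228488712
top [ 0.5582 -0.1034  0.0253] 216 0.11857325556629074
side [0.5748 0.1171 0.0369] 379 0.12352466850306933
side [ 0.5488 -0.1152  0.0514] 247 0.11682584991159736
gap 0.0555760583391463 F 30.00020709238015 [0.6932 0.0828 0.0746]
lift gap 0.055059252869508316 29.999983877278282 t 4.7
```

View pics/side1.png

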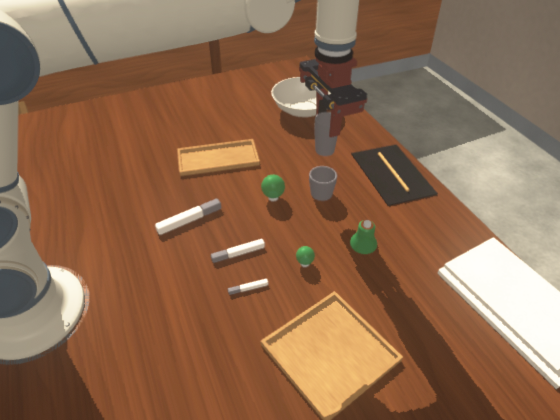

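The tall cup (325,133) hangs free in the gripper and the wide cup stays put at (322,183). Next I place the tall cup and move the large bauble.

```bash
python3 - <<'E'
from h import *
c,a=LT
x,y=loc(c,a,.055,0); place(x,y,.0755,a+np.pi/2,down=.12)
pick(.5756,.1168,.026,np.pi/2)
x,y=loc(c,a,-.06,0); place(x,y,.0335,a+np.pi/2,down=.11)
move_to([.6,.0,.25],best([.6,0,.25],np.pi/2))
d=snap("side"); cv2.imwrite("pics/side2.png",d["frame"])
E
```

```text
place [0.5543 0.3123 0.0754] [ 0.6  1.5 -0.7] 0.05489798258524629
t 8.125
gap 0.05703775193801096 F 30.00054270029068 [0.576  0.1168 0.0267]
lift gap 0.0572453721763297 29.999921321868896 t 10.9917
place [0.4414 0.334  0.0334] [ 0.4  0.5 -0.5] 0.056746977536186724
t 14.2667
```

View pics/side2.png

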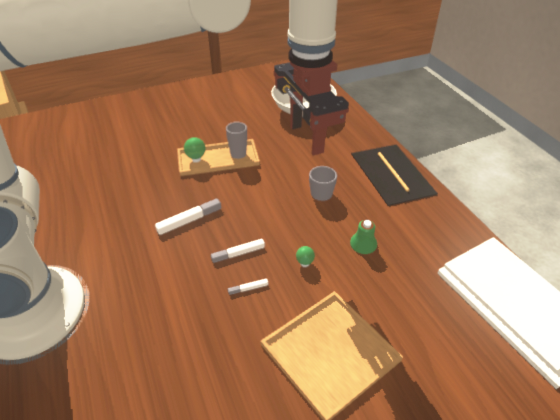

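The tall cup (238,140) and large bauble (195,150) stand in the long tray. Now the marker.

```bash
python3 - <<'E'
from h import *
c,a=ST
pick(.437,-.021,.010,np.deg2rad(89.1))
x,y=loc(c,a,0,.018); place(x,y,.0175,a+np.pi/2)
move_to([.45,.25,.3],best([.45,.25,.3],np.pi/2))
d=snap("top"); cv2.imwrite("pics/top3.png",d["frame"])
vv,uu=np.mgrid[:420,:560]; W=P(d,uu.ravel(),vv.ravel()).reshape(420,560,3)
for nm,(u0,v0),lo,hi in(("widerim",(246,146),.055,.067),("bellneck",(324,146),.05,.064)):
    m=(abs(uu-u0)<26)&(abs(vv-v0)<26)&(W[...,2]>lo)&(W[...,2]<hi)
    print(nm,m.sum(),*cv2.minEnclosingCircle((W[m][:,:2]*1000).astype(np.float32)))
E
```

```text
gap 0.01549090232432092 F 30.000075101852417 [ 0.437 -0.021  0.01 ]
lift gap 0.015562643978360715 29.999947249889374 t 19.175
place [ 0.5075 -0.293   0.0173] [-0.4  0.4 -0.2] 0.01575068675110308
t 23.0167
widerim 156 (693.4645385742188, 83.25782775878906) 33.99906539916992
bellneck 90 (702.9835205078125, -105.15576171875) 18.60428237915039
```

View pics/top3.png

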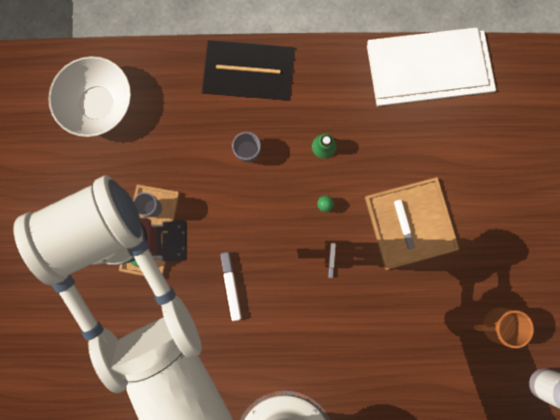

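The marker lies in the square tray at (404,224), and the wide cup (246,146) and bell (324,146) are unmoved. I'll move both now.

```bash
python3 - <<'E'
from h import *
c,a=ST
pick(.6933,.083,.040,np.pi/2)
x,y=loc(c,a,.045,-.045); place(x,y,.0475,a+np.pi/2,down=.12)
pick(.7027,-.105,.045,np.pi/2)
x,y=loc(c,a,-.045,-.045); place(x,y,.0525,a+np.pi/2,down=.12)
move_to([.45,.05,.33],best([.45,.05,.33],np.pi/2)); hold(.5)
d=snap("top"); e=snap("side"); cv2.imwrite("pics/top4.png",d["frame"]); cv2.imwrite("pics/side4.png",e["frame"])
E
```

```text
gap 0.06623766137855465 F 31.35396006371593 [0.6941 0.083  0.0417]
lift gap 0.06587497314687106 31.337679067219142 t 28.325
place [ 0.5667 -0.343   0.0474] [ 0.4  0.1 -0.3] 0.06636084464788795
t 32.1583
gap 0.03545008993348579 F 29.99497648444958 [ 0.7027 -0.105   0.0449]
lift gap 0.03591628189784423 29.98923008912243 t 35.5333
place [ 0.4794 -0.365   0.0523] [-0.8  1.3 -0.6] 0.035993867162576
t 40.1667
```

View pics/top4.png

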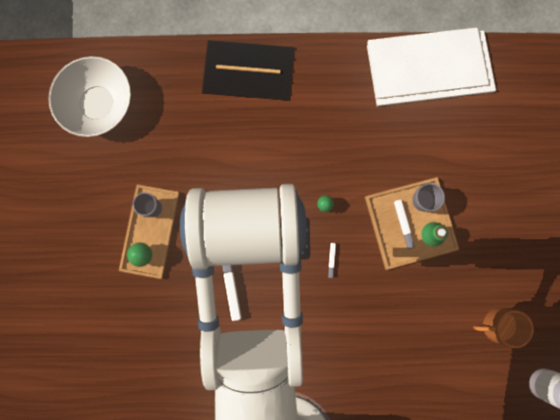

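View pics/side4.png

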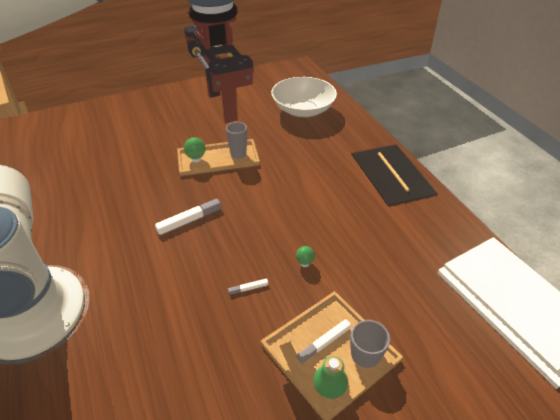

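Both views show every item standing in its tray: tall cup (146,205) and bauble (140,254) in the long tray; wide cup (429,197), bell (433,234) and marker (404,224) in the square one. The small bauble is still at (325,204). One check of heights and tray-frame positions before handing in.

```bash
python3 - <<'E'
from h import *
d=snap("top"); vv,uu=np.mgrid[:420,:560]; W=P(d,uu.ravel(),vv.ravel()).reshape(420,560,3)
for nm,(u,v),lo,hi,(c,a),w in(("tall",(146,205),.08,.1,LT,20),("ball",(139,255),.045,.08,LT,15),("wide",(429,197),.06,.08,ST,22),("bell",(434,234),.055,.08,ST,14),("marker",(404,224),.017,.032,ST,26)):
    m=(abs(uu-u)<w)&(abs(vv-v)<w)&(W[...,2]>lo)&(W[...,2]<hi)
    if nm=="marker": m&=(uu<414)
    q,r=cv2.minEnclosingCircle((W[m][:,:2]*1000).astype(np.float32)); dx,dy=np.array(q)/1000-c
    print(nm,m.sum(),"r",round(r,1),"z",np.percentile(W[m][:,2],[50,95]).round(4),"local",round(dx*np.cos(a)+dy*np.sin(a),4),round(-dx*np.sin(a)+dy*np.cos(a),4))
E
```

```text
tall 151 r 27.6 z [0.0894 0.0944] local 0.0548 0.0005
ball 484 r 29.2 z [0.063  0.0717] local -0.0576 -0.0006
wide 179 r 34.3 z [0.0667 0.0703] local 0.0442 -0.044
bell 136 r 19.5 z [0.0661 0.0756] local -0.0398 -0.0451
marker 311 r 71.5 z [0.0212 0.0254] local 0.0053 0.0362
```

Heights match the tray floor plus each item's own height, and the positions are within limits. The marker's circle fit caught some tray wall, but the picture shows it flat and central.

```bash
python3 -c "
from bench import *
print(job_done())"
```

```text
the job is handed in; nothing more can be done
None
```

I made up both kits and handed the job in after about 42 s of robot time; the final pictures show everything standing or lying in its tray and the small bauble where it started, but the handing-in returned no verdict.

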